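Scan the green-ticket parts bin with the contact reader

ROBOT

A 7-joint arm with a two-finger parallel gripper is mounted at the origin on the work surface. World frame = base frame: x ahead of the robot, y to its left, z up, the work surface at z = 0. Lengths are in m, angles in rad, forces in N, time in s.
With the tool pointing down it reaches from about 0.4 to 0.875 m from the base axis. Payload 4.4 kg.
Tool frame: the origin (TCP) lies at the very end of the fingers, on their centre line; the grasp point (between the pads) lies grip_depth behind it (grip_depth is the distance from the TCP to the grasp point, in m); z points along the fingers, y is the direction in which the jaws open and shut (so a half turn about z gives the same grasp; the last joint's range is limited). The gripper opens to 85 mm and grips with 20 to 120 N. Pads are 22 mm wide; open, the fingers measure 114 mm over their backs; the gripper's body (76 mm by 85 mm) begins 54 mm behind the grasp point. The pads swing forward as they close: fully open they stand 13 mm farther back than shut.
Start: joints at [-1.41, 0.628, 0.038, 1.517, -0.027, 0.996, -0.02], TCP at [0.146, 0.633, 0.231] pointing down, gripper open.
Joint ranges: [-3.06, 3.06], [-0.37, 2.12], [-1.25, 1.32], [0.18, 2.47], [-1.1, 4.24], [0.23, 1.98], [-2.94, 2.94]. Speed limits (rad/s): [2.57, 2.57, 3.14, 3.14, 3.14, 3.14, 3.14].

INTERFACE

Orientations are given as a unit quaternion [w, x, y, z].
In Python, from bench import get_obs, read_camera, camera_params, job_done, boxes_of, pinpoint, grip_depth gives the robot as it stands. The module is installed in compiled form; this text tells all that it offers.
- The arm moves only by the shell command python3 -m pendant 'ROWS'. ROWS is a JSON object of lists of equal length, an entry for each row: "fingers": the finger opening in mm, from 0 to 85.4; "offset": the shift along the tool's x, y, z in units of 40 mm (1.0 is 40 mm), a list of three; "roll": the turn about the tool's z in units of 6 degrees (1.0 is 6 degrees). A call has 1 to 20 rows; each row shifts and turns the commanded pose from where the row before left it, along the tool's axes as they then stand; what a row does not reach is not made up. A row lasts 1/12 s, in which the tool goes at most 41.7 mm and 7.16 degrees, less where a joint would pass 70% of its speed; a pose out of reach is approached as far as the arm can. A call is refused whole if a number of a shift passes 1 or a number of a turn 1, either way. A call with a gripper value outside its range is refused whole. The fingers move at their own pace and stop on an object; the grip force is fixed at half the most. Time passes only in rows, so rows that do not move let the fingers close. It gives the time, the measured TCP pose, the force and the opening at its end, in the units of the state.
- get_obs(): the state, without advancing time (a new reading comes with each control period).
- read_camera(name): name is "scene" or "side" or "wrist"; returns the picture (400x640x3 uint8, red, green, blue); there is no depth.
- camera_params(name): a dict with "fx", "fy", "cx", "cy" (pixels), "camera_from_world" (4x4, takes a point from world to camera coordinates). Camera axes: x right, y down, z forward; pixel columns grow to the right and rows downward; lengths in m; the calibration is good to about 2 mm. The wrist camera is an equidistant fisheye: a pixel r from the principal point sees the ray r / f radians off the axis. A picture is of the moment at which its call begins: read the wrist's pose just before it. camera_params takes no time and is no camera call; for the wrist camera it gives the pose at the moment of the call.
- job_done(): hands the job in, once; it reports no verdict.
Trained networks look in the newest picture that a camera, given by its name, has taken for a name from the list of things; names that differ only in an ending like _2 or _b are one class to them, and where a whole thing is asked for, a point or a joint stands for the part that bears it (a point fixed in the world has none). Each returns a list of dicts, best first, with "p" (0 to 1); they miss things now and then, are a little off and sometimes report something else, mostly with a low value. They report only what shows in the picture. A call takes as long as a camera call. They do not tell look-alikes from the thing itself.
- boxes_of(camera, label): "extent" ([left, top, right, bottom] in pixels, round what is visible of it).
- pinpoint(camera, label): "at" ([column, row] in pixels: a listed point, or the origin of a listed thing).
The state is a dict: "time": time; "joints": joint angles; "qvel": joint speeds; "effort": joint torques, N m; "eef_pos": TCP position; "tcp_rot": TCP orientation; "contact_force": force on the tool from outside, world axes, zero at the start; "wrist_torque": the same for the moment, N m; "opening": finger opening in m.
Only numpy, scipy, OpenCV 4.12 (cv2) and the standard library are available. Lean on these libraries where they do the work, as an engineer would, in place of code of your own. Each camera call takes 0.05 s, during which the arm holds its last target. There are 200 camera calls.

TASK

Take the yellow barcode reader out of its cradle and press its nose flat and gently on the middle of the label on the bin with the green ticket holder, its wide side along the label's width, so that the sprung nose gives but does not bottom; hold it there steady for a second and a half. Then stand the reader fully home in its cradle again, nose down, and let go. Do not touch the other two bins with the reader, do not shove the bins or fold back the ticket holder, and leave the other things alone.

Things in the scene. Friction and masses are not known exactly. Their poses are not given: they have to be found in the camera images.
- reader: Yellow straight barcode reader, 140 mm long, 0.24 kg, nose down in its leaning cradle. Box body 42 (y) x 30 mm (x), 20 to 140 mm from the origin, which is the middle of its nose face (nose out); z runs nose to tail. Black nose 36 (y) x 18 mm (x), sprung along z: gives from about 3.6 N, 7.2 N at its full 4 mm travel. Centre of mass 75 mm from the nose.
- reader_tip (a point): The middle of the reader's nose face; it moves with the sprung nose, same axes as reader.
- trough: Grey trough of the fixed black cradle, leaning 25 deg, top towards the robot. Origin on its floor, 32 mm above the table, where the nose centre rests; z up along the trough, x away from its back plate (face at x = -15 mm, 85 mm high); side walls 65 mm high, inner faces at y = +-25 mm; open at the top and +x side. At home the reader's origin and z axis are on the trough's.
- label_green (a point): Label in the GREEN holder: the one to scan. Point: middle of the white barred label (64 x 46 mm), about 83 mm above the table; z square out of it, y along its width, x up the slope. z leans 21 to 33 deg from vertical to the bin's front. Holder plate 84 wide x 60 x 5 mm, stiffly hinged at its lower edge 30 mm below the point; it folds if pressed over about 15 N.
- label_blue (a point): Label on the bin with the blue ticket holder (not to be scanned); same build as label_green.
- label_red (a point): Label on the bin with the red ticket holder (not to be scanned); same build as label_green.
- bin_green: Loose open cardboard parts bin, 160 long x 110 wide, walls 110 mm high at the back and 58 mm at the low front (its -x end, towards the robot), about 0.75 kg; origin at the centre of its underside. Its sloping ticket holder over the front lip and the tape on its back rim are green.
- bin_blue: Loose open cardboard parts bin, 160 long x 110 wide, walls 110 mm high at the back and 58 mm at the low front (its -x end, towards the robot), about 0.75 kg; origin at the centre of its underside. Its sloping ticket holder over the front lip and the tape on its back rim are blue.
- bin_red: Loose open cardboard parts bin, 160 long x 110 wide, walls 110 mm high at the back and 58 mm at the low front (its -x end, towards the robot), about 0.75 kg; origin at the centre of its underside. Its sloping ticket holder over the front lip and the tape on its back rim are red.
- heatsink: Loose finned aluminium heat sink, 100 x 60 x 35 mm; origin at the centre of its underside.
- terminal_strip: Loose black terminal strip with brass screws, 120 x 28 x 22 mm; origin at the centre of its underside.
- tape_roll: Loose yellow tape roll lying flat, 90 mm across, 24 mm high; origin at the centre of its underside.
- jar: Loose glass jar, 64 mm across, 85 mm high; origin at the centre of its underside.
Things that resemble listed ones, but are neither listed nor needed, are in the scene too. Leave any turquoise look-alike of the bin_blue alone.

How it is judged:
By the outcome, as a careful person would: the job done as asked, in the order asked, and still so for the second after the job is handed in, with the robot touching nothing.
It also fails if it takes over 58 s, if anything falls off the work surface, if the arm or the gripper's body presses on something with over 40 N, if the wrist force passes 120 N, or if a joint passes its speed limit or range.

## Working session

There is one attempt and no reset: what is moved stays moved. The work goes in short steps, Python scripts to look and compute and a shell command to move; the robot and the scene stay as the last step left them, time stands still between calls to the robot, and variables do not carry over. Pictures are saved under pics/ and viewed, about 8 in all and at most 12, crops included, and the job is handed in when it is done.

```bash
mkdir -p pics; ls; cat > h.py <<'E'
import numpy as np, cv2
from bench import *
from scipy.spatial.transform import Rotation as R
def rot(q): return R.from_quat([q[1],q[2],q[3],q[0]]).as_matrix()
def snap(c,fn=None):
    P=camera_params(c); im=read_camera(c)
    if fn: cv2.imwrite('pics/'+fn,im[:,:,::-1])
    return im,P
def ray(c,P,uv):
    x=(uv[0]-P['cx'])/P['fx']; y=(uv[1]-P['cy'])/P['fy']
    if c=='wrist':
        r=np.hypot(x,y); s=np.sin(r)/max(r,1e-9); d=np.array([x*s,y*s,np.cos(r)])
    else: d=np.array([x,y,1.])
    T=np.array(P['camera_from_world']); A=T[:3,:3]
    d=A.T@d; return -A.T@T[:3,3], d/np.linalg.norm(d)
def proj(c,P,X):
    T=np.array(P['camera_from_world']); p=T[:3,:3]@np.array(X)+T[:3,3]
    if c=='wrist':
        h=np.hypot(p[0],p[1]); th=np.arctan2(h,p[2]); x,y=p[0]/h*th,p[1]/h*th
    else: x,y=p[0]/p[2],p[1]/p[2]
    return np.array([P['fx']*x+P['cx'],P['fy']*y+P['cy']])
def tri(rs):
    M=np.zeros((3,3));b=np.zeros(3)
    for o,d in rs:
        Q=np.eye(3)-np.outer(d,d); M+=Q;b+=Q@o
    X=np.linalg.solve(M,b)
    return X,[np.linalg.norm((np.eye(3)-np.outer(d,d))@(X-o)) for o,d in rs]
def onz(r,z): o,d=r; return o+d*(z-o[2])/d[2]
E
python3 - <<'E'
from h import *
o=get_obs();print(o, grip_depth if not callable(grip_depth) else grip_depth())
for c in ['scene','side','wrist']:
    im,P=snap(c,c+'0.png'); print(c,P['fx'],P['cx'],P['cy'],np.round(P['camera_from_world'],3).tolist())
    for l in ['reader','trough','reader_tip','label_green','label_blue','label_red','bin_green']:
        print(l,[(np.round(d['at']).tolist(),round(d['p'],2)) for d in pinpoint(c,l)[:4]])
a=cv2.imread('pics/scene0.png');b=cv2.imread('pics/side0.png')
E
```

```text
pics
{'time': 0.0, 'joints': array([-1.40978549,  0.62935813,  0.03842315,  1.51838183, -0.02698634,
        0.99632846, -0.01999798]), 'qvel': array([ 0.00016432,  0.00139295,  0.00088742,  0.00173935,  0.0002316 ,
        0.00041075, -0.00028262]), 'effort': array([-1.15976542e-03, -5.63409054e+01,  1.22619811e+00, -1.93444330e+01,
        1.10796152e-02,  1.06163911e-02,  7.76333877e-06]), 'eef_pos': array([0.14598685, 0.63273191, 0.23037657]), 'tcp_rot': array([-9.71508036e-05,  1.13150344e-01,  9.93577396e-01, -9.74290712e-04]), 'contact_force': array([ 0.05143778, -0.45884141,  1.22324644]), 'wrist_torque': array([ 0.03004627,  0.01350799, -0.00202065]), 'opening': 0.08539891631950769} 0.0187
scene 452.2036952109005 318.42134784995255 194.89107851580664 [[-0.456, 0.89, 0.005, 0.2], [0.752, 0.388, -0.533, -0.376], [-0.476, -0.239, -0.846, 1.851], [0.0, 0.0, 0.0, 1.0]]
reader [([382.0, 236.0], 0.55)]
trough [([380.0, 239.0], 0.49), ([384.0, 236.0], 0.23)]
reader_tip [([343.0, 289.0], 0.64), ([381.0, 235.0], 0.44)]
label_green [([262.0, 205.0], 0.51), ([343.0, 292.0], 0.16)]
label
[... 212 characters left out ...]
8 200.07483648016105 [[-0.994, -0.11, -0.007, 0.533], [-0.076, 0.731, -0.678, 0.052], [0.08, -0.674, -0.735, 1.271], [0.0, 0.0, 0.0, 1.0]]
reader [([294.0, 280.0], 0.68)]
trough [([295.0, 279.0], 0.87)]
reader_tip []
label_green [([282.0, 159.0], 0.76)]
label_blue [([408.0, 103.0], 0.72), ([358.0, 204.0], 0.59), ([293.0, 124.0], 0.56)]
label_red [([272.0, 196.0], 0.63), ([262.0, 174.0], 0.25)]
bin_green [([264.0, 176.0], 0.73)]
wrist 309.70691628693146 310.1384678656562 203.02913197860588 [[0.227, 0.974, 0.001, -0.651], [0.937, -0.218, 0.271, -0.034], [0.264, -0.061, -0.963, 0.378], [0.0, 0.0, 0.0, 1.0]]
reader []
trough []
reader_tip []
label_green []
label_blue []
label_red []
bin_green []
```

View pics/scene0.png

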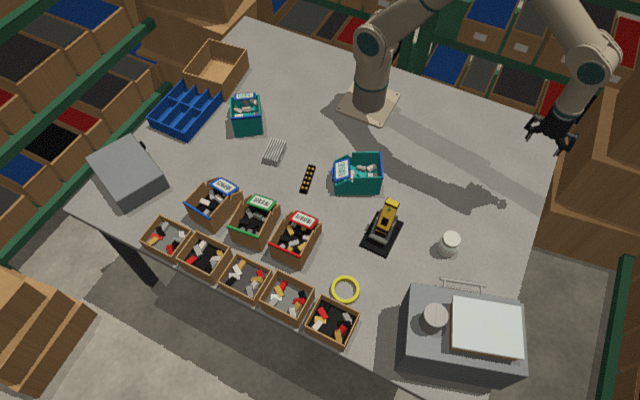

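View pics/side0.png

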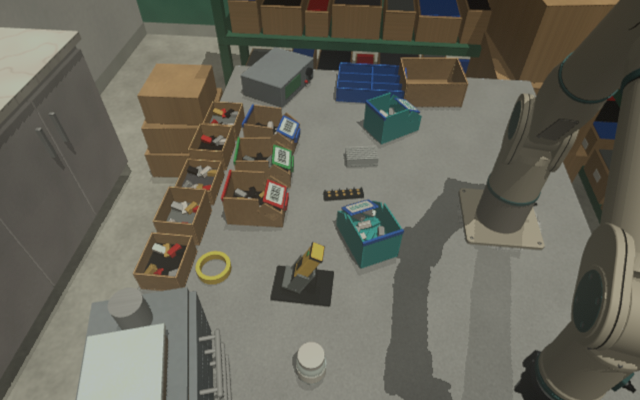

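The scene view shows the green label at about (262,203), with the blue bin on its left, the red bin on its right and the reader in its cradle at about (385,225). The side view has the same green label at (282,157) and the reader at (305,265). I'll triangulate next.

```bash
python3 - <<'E'
from h import *
Ps={c:camera_params(c) for c in ['scene','side']}
def t(n,a,b): X,r=tri([ray('scene',Ps['scene'],a),ray('side',Ps['side'],b)]);print(n,np.round(X,4),np.round(r,4))
for l in ['label_green','trough','reader','label_red','label_blue','bin_green','jar','bin_red']:
    q={}
    for c in Ps:
        read_camera(c); q[c]=pinpoint(c,l)
    for a in q['scene'][:2]:
        for b in q['side'][:2]: t(l,a['at'],b['at'])
ims={}
for n,c,(u,v) in [('a','scene',(385,225)),('b','side',(300,272)),('c','scene',(262,205)),('d','side',(282,160))]:
    im=cv2.imread(f'pics/{c}0.png'); ims[n]=cv2.resize(im[v-30:v+30,u-40:u+40],(400,300),interpolation=cv2.INTER_CUBIC)
cv2.imwrite('pics/crop.png',np.vstack([np.hstack([ims['a'],ims['b']]),np.hstack([ims['c'],ims['d']])]))
E
```

```text
label_green [ 0.6465 -0.0996  0.0927] [0.0062 0.0062]
label_green [ 0.6493 -0.096   0.1707] [0.0434 0.0434]
reader [0.5515 0.2963 0.054 ] [0.0028 0.0028]
label_red [0.6456 0.0338 0.0653] [0.0039 0.0039]
label_red [ 0.592  -0.0221  0.1567] [0.11 0.11]
label_blue [0.4086 0.079  0.1093] [0.0076 0.0076]
label_blue [0.5791 0.1396 0.388 ] [0.0118 0.0118]
label_blue [ 0.3597 -0.2322  0.0255] [0.1858 0.1858]
label_blue [ 0.5612 -0.1251  0.3302] [0.117 0.117]
jar [0.4924 0.4898 0.008 ] [0.0023 0.0023]
jar [ 0.4914  0.0376 -0.6767] [0.1676 0.1676]
bin_red [0.6948 0.0577 0.0011] [0.0003 0.0003]
bin_red [ 0.4882  0.0546 -0.667 ] [0.1709 0.1709]
```

View pics/crop.png

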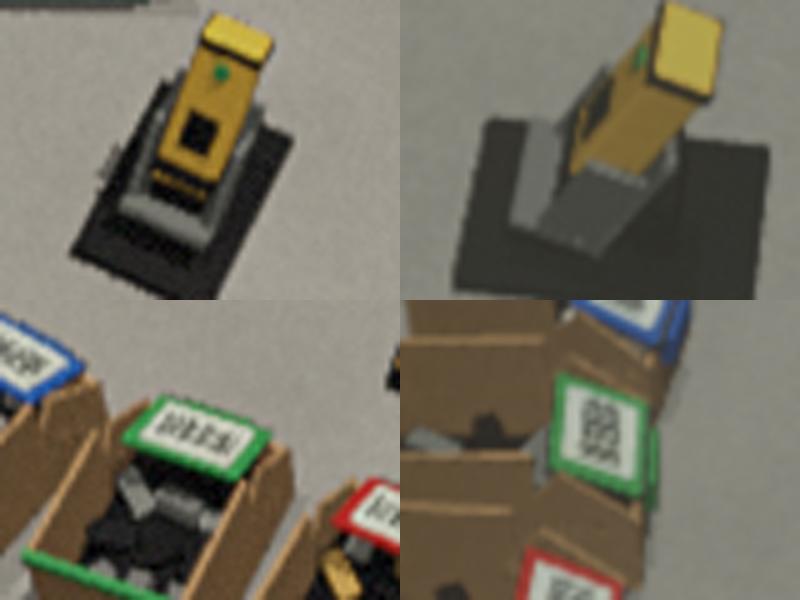

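```bash
python3 - <<'E'
from h import *
print(get_obs()['time'])
Ps={c:camera_params(c) for c in ['scene','side']}
C={'a':('scene',345,195,0,0),'b':('side',260,242,400,0),'c':('scene',222,175,0,300),'d':('side',242,130,400,300)}
def uv(k,p): c,u,v,dx,dy=C[k]; return c,((p[0]-dx-2)/5+u,(p[1]-dy-2)/5+v)
def t(n,k1,p1,k2,p2):
    X,r=tri([ray(c,Ps[c],q) for c,q in (uv(k1,p1),uv(k2,p2))]);print(n,np.round(X,4),np.round(r[0],4));return X
A=t('tail back-left?','a',(215,14),'b',(722,18))
B=t('tail','a',(273,45),'b',(712,95))
D=t('tail','a',(262,66),'b',(655,60))
E=t('tail','a',(202,38),'b',(668,3))
t('tailc','a',(238,41),'b',(689,45))
L=[t('lab','c',(157,410),'d',(645,400)),t('lab','c',(253,430),'d',(640,468)),t('lab','c',(236,475),'d',(563,457)),t('lab','c',(140,437),'d',(572,387))]
L=np.array(L); print(L.mean(0))
E
```

```text
2.8
tail back-left? [0.4823 0.266  0.1549] 0.0007
tail [0.4833 0.3063 0.15  ] 0.0012
tail [0.5106 0.3057 0.1691] 0.0036
tail [0.5074 0.2663 0.163 ] 0.0009
tailc [0.496  0.2863 0.1587] 0.0015
lab [ 0.6284 -0.1542  0.0665] 0.0048
lab [ 0.6192 -0.0829  0.077 ] 0.0029
lab [ 0.6624 -0.069   0.0942] 0.0031
lab [ 0.6672 -0.1388  0.0911] 0.0003
[ 0.64429381 -0.11122052  0.08218736]
```

```bash
python3 -m pendant '{"fingers":[85,85,85,85,85,85,85,85,85,85,85,85,85,85,85,85,85,85,85,85],"offset":[[-0.58,-0.41,-0.11],[-0.58,-0.41,-0.11],[-0.58,-0.41,-0.11],[-0.58,-0.41,-0.11],[-0.58,-0.41,-0.11],[-0.58,-0.41,-0.11],[-0.58,-0.41,-0.11],[-0.58,-0.41,-0.11],[-0.58,-0.41,-0.11],[-0.58,-0.41,-0.11],[-0.58,-0.41,-0.11],[-0.58,-0.41,-0.11],[-0.58,-0.41,-0.11],[-0.58,-0.41,-0.11],[-0.58,-0.41,-0.11],[-0.58,-0.41,-0.11],[0,0,0],[0,0,0],[0,0,0],[0,0,0]],"roll":[0,0,0,0,0,0,0,0,0,0,0,0,0,0,0,0,-0.7,-0.7,-0.8,0]}'
python3 - <<'E'
from h import *
o=get_obs();print(o['time'],o['eef_pos'],o['tcp_rot'],o['joints'])
im,P=snap('wrist','w1.png')
np.save('w1.npy',P['camera_from_world'])
for l in ['reader','trough','label_green','label_red']:
    for d in pinpoint('wrist',l)[:2]: print(l,np.round(d['at'],1),round(d['p'],2))
im=cv2.imread('pics/w1.png'); u,v=proj('wrist',P,[.51,.286,.12]).astype(int);print(u,v)
u2,v2=proj('wrist',P,[.645,-.11,.083]).astype(int);print(u2,v2)
E
```

```text
time: 4.47
eef_pos: [0.449, 0.294, 0.3018]
tcp_rot: [0.0, -0.003, 1.0, 0.0]
contact_force: [1.2, 0.2, 1.2]
opening: 0.0849
4.4667 [0.4489701  0.29403039 0.30184042] [ 3.55661331e-05 -2.57713600e-03  9.99996662e-01  1.83728783e-04] [-0.65840115  0.38808162  0.03766428  1.74066325 -0.01710048  1.01289024
  0.96146516]
reader [301.9 240.6] 0.84
reader [291.5 342.7] 0.42
trough [301.  241.2] 0.76
trough [437.6 191.5] 0.52
label_green [ 76.7 290.5] 0.96
label_red [ 76.8 290.5] 0.69
label_red [149.9 298.6] 0.55
301 235
77 291
```

View pics/w1.png

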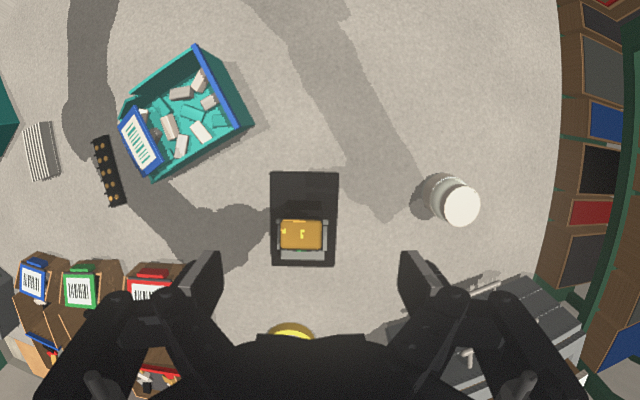

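The wrist view shows the cradle base around (303,220), the yellow tail face at (301,236) and the green label at (77,291). That agrees with my estimate. Next I'll work out the yaw and position from the tail face.

```bash
python3 - <<'E'
from h import *
P=camera_params('wrist')
im=cv2.imread('pics/w1.png');hsv=cv2.cvtColor(im,cv2.COLOR_BGR2HSV)
m=cv2.inRange(hsv,(15,110,80),(35,255,255)); m[:, :250]=0;m[:,350:]=0;m[:200]=0;m[270:]=0
c=max(cv2.findContours(m,0,2)[0],key=cv2.contourArea);print(cv2.boundingRect(c),cv2.minAreaRect(c))
big=cv2.resize(im[160:280,240:370],None,fx=6,fy=5,interpolation=cv2.INTER_CUBIC);cv2.imwrite('pics/w1c.png',big)
for n,q in dict(bl=(270,172),br=(337,172),fl=(270,266),fr=(335,266)).items(): print(n,np.round(onz(ray('wrist',P,q),.006),4))
for z in (.159,): print(np.round(onz(ray('wrist',P,(301.5,235.5)),z),4))
E
```

```text
(280, 219, 42, 31) ((300.5, 234.0), (30.0, 41.0), 90.0)
bl [0.4577 0.2377 0.006 ]
br [0.4578 0.3341 0.006 ]
fl [0.6083 0.2318 0.006 ]
fr [0.6079 0.3351 0.006 ]
[0.4944 0.2869 0.159 ]
```

View pics/w1c.png

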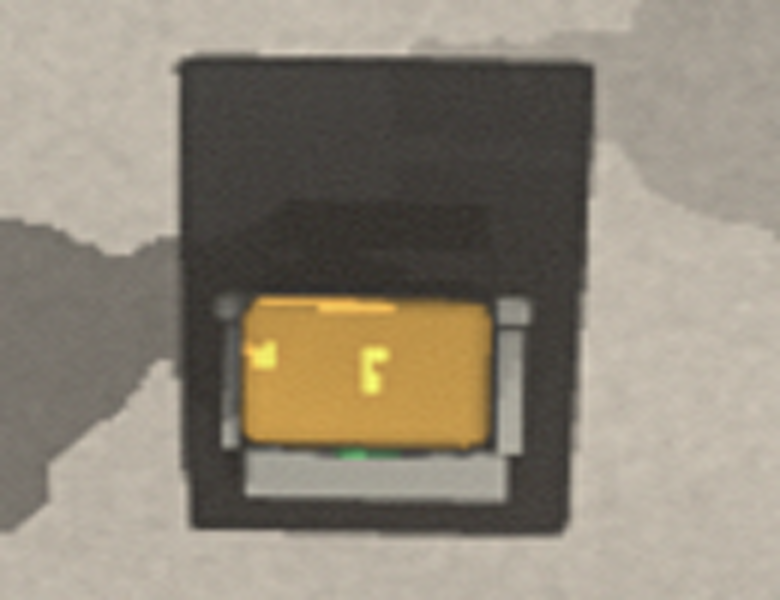

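```bash
python3 -m pendant '{"fingers":[85,85,85,85,85,85,85,85,85,85,85,85],"offset":[[-0.5,-0.06,0],[-0.52,-0.06,0],[-0.5,-0.06,0.4],[0,0,0.7],[0,0,0.7],[0,0,0.7],[0,0,0.7],[0,0,0.7],[0,0,0.5],[0,0,0.3],[0,0,0.14],[0,0,0]],"roll":[0,0,0,0,0,0,0,0,0,0,0,0]}'
python3 - <<'E'
from h import *
o=get_obs();print(np.round(o['eef_pos'],4),o['contact_force'])
snap('wrist','w2.png')
E
```

```text
time: 5.72
eef_pos: [0.5089, 0.287, 0.1068]
tcp_rot: [-0.001, -0.002, 1.0, -0.001]
contact_force: [0.7, 0.1, 1.0]
opening: 0.0849
[0.5089 0.287  0.1068] [0.68811714 0.0617921  0.96773436]
```

View pics/w2.png

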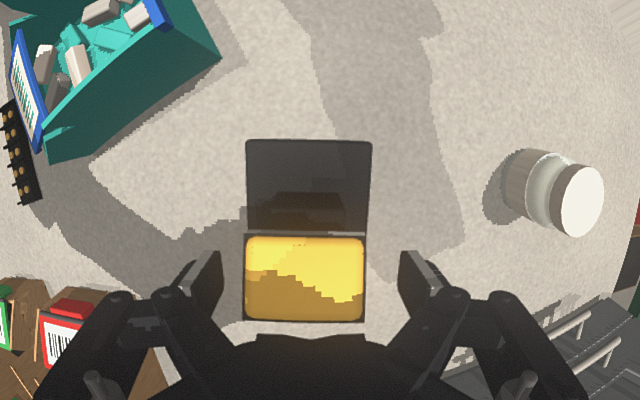

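The reader is centred between the pads (column 305 against 311), so I'll nudge 1.5 mm and close.

```bash
python3 -m pendant '{"fingers":[85,30,30,30,30,30,30,30,30,30],"offset":[[0,-0.04,0],[0,0,0],[0,0,0],[0,0,0],[0,0,0],[0,0,0],[0,0,0],[0,0,0],[0,0,0],[0,0,0]],"roll":[0,0,0,0,0,0,0,0,0,0]}'
python3 - <<'E'
from bench import *
o=get_obs();print(o['eef_pos'].round(4),o['tcp_rot'].round(4),o['contact_force'].round(2),o['wrist_torque'].round(3),o['opening'])
E
```

```text
time: 6.6
eef_pos: [0.5102, 0.2858, 0.1084]
tcp_rot: [0.001, -0.002, 1.0, 0.0]
contact_force: [0.9, -0.1, 4.8]
opening: 0.0417
[0.5102 0.2858 0.1084] [ 5.0e-04 -1.7e-03  1.0e+00  2.0e-04] [ 0.87 -0.13  4.83] [-0.101 -0.216 -0.025] 0.04168977193901073
```

```bash
python3 -m pendant '{"fingers":[30,30,30,30,30,30,30,30,30,30,30,30,30,30,30,30,30,30,30,30],"offset":[[0.1,0,-0.22],[0.25,0,-0.55],[0.3,0,-0.65],[0.3,0,-0.65],[0.1,0,-0.5],[-0.2,-0.5,-0.55],[-0.35,-0.7,-0.5],[-0.35,-0.7,-0.5],[-0.35,-0.7,-0.4],[-0.35,-0.7,-0.3],[-0.35,-0.7,0],[-0.35,-0.7,0],[-0.35,-0.7,0],[-0.35,-0.7,0],[-0.35,-0.7,0],[-0.35,-0.7,0],[-0.35,-0.7,0],[-0.35,-0.7,0],[-0.35,-0.7,0],[-0.35,-0.75,0]],"roll":[0,0,0,0,0,0,0,0,0,0,0,0,0,0,0,0,0,0,0,0]}'
python3 -m pendant '{"fingers":[30,30,30],"offset":[[-0.2,0,0],[0,0,0],[0,0,0]],"roll":[0,0,0]}'
python3 - <<'E'
from h import *
o=get_obs();print(np.round(o['eef_pos'],4),o['tcp_rot'].round(4),o['contact_force'].round(2),o['joints'].round(2))
im,P=snap('wrist','w3.png'); np.save('w3.npy',P['camera_from_world'])
print(pinpoint('wrist','label_green')[:2])
E
```

```text
time: 8.27
eef_pos: [0.6723, -0.1275, 0.2999]
tcp_rot: [-0.002, -0.003, 1.0, 0.001]
contact_force: [-0.3, -0.7, -2.2]
opening: 0.0413
time: 8.52
eef_pos: [0.68, -0.1267, 0.2995]
tcp_rot: [-0.002, -0.002, 1.0, 0.001]
contact_force: [0.5, 0.2, -2.4]
opening: 0.0414
[ 0.68   -0.1267  0.2995] [-0.0018 -0.002   1.      0.0011] [ 0.46  0.18 -2.43] [ 0.09  0.64  0.1   1.29 -0.07  1.21  1.77]
[{'at': [324.1, 148.8], 'p': 0.96}, {'at': [308.2, 260.4], 'p': 0.6}]
```

View pics/w3.png

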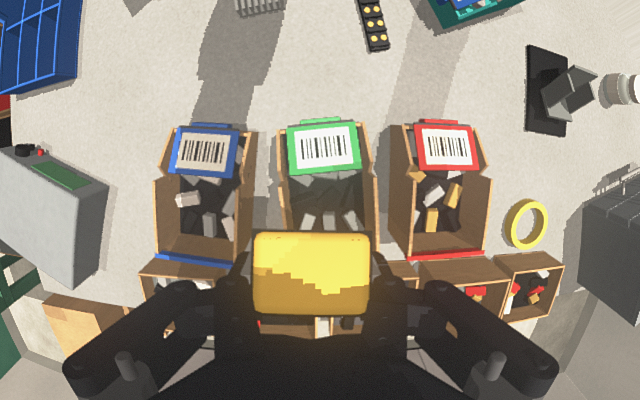

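The wrist view from behind the bins shows the green label clearly, centred near (324,149), between the blue and red ones. The reader is held straight. I'll take two more wrist views and fit the label plane.

```bash
python3 -m pendant '{"fingers":[30,30,30,30,30,30],"offset":[[-0.4,0.5,0.2],[-0.6,0.6,0.4],[-0.6,0.6,0.4],[-0.4,0.5,0.2],[0,0,0],[0,0,0]],"roll":[0,0,0,0,0,0]}'
python3 - <<'E'
from h import *
im,P=snap('wrist','w4.png'); np.save('w4.npy',P['camera_from_world'])
E
python3 -m pendant '{"fingers":[30,30,30,30,30,30,30,30],"offset":[[0.2,-0.6,0],[0.2,-0.8,0],[0.2,-0.8,0],[0.2,-0.8,0],[0.2,-0.8,0],[0,-0.4,0],[0,0,0],[0,0,0]],"roll":[0,0,0,0,0,0,0,0]}'
cat > fit.py <<'E'
from h import *
from scipy.optimize import least_squares
P0=camera_params('wrist')
def corners(fn,T,guess):
    im=cv2.imread('pics/'+fn);P=dict(P0,camera_from_world=T)
    u,v=proj('wrist',P,guess).astype(int)
    hsv=cv2.cvtColor(im,cv2.COLOR_BGR2HSV); m=cv2.inRange(hsv,(40,90,40),(85,255,255))
    w=np.zeros_like(m); w[max(v-70,0):v+70,max(u-70,0):u+70]=255; m&=w
    # interior hole of green frame
    cs,h=cv2.findContours(m,cv2.RETR_CCOMP,cv2.CHAIN_APPROX_NONE)
    hol=[c for c,hh in zip(cs,h[0]) if hh[3]>=0]; c=max(hol,key=cv2.contourArea)
    c=c[:,0].astype(float)
    r=cv2.boxPoints(cv2.minAreaRect(c.astype(np.float32))); ctr=r.mean(0)
    # robust: split contour points by nearest rect side, fit lines, intersect
    for it in range(3):
        d=[]
        for i in range(4):
            a,b=r[i],r[(i+1)%4];t=(b-a)/np.linalg.norm(b-a);n=np.array([-t[1],t[0]]);s=(c-a)@t/np.linalg.norm(b-a)
            d.append(np.abs((c-a)@n)+np.where((s>.12)&(s<.88),0,99))
        d=np.array(d);k=d.argmin(0);L=[]
        for i in range(4):
            p=c[(k==i)&(d.min(0)<4)];l=cv2.fitLine(p.astype(np.float32),cv2.DIST_HUBER,0,.01,.01).ravel();L.append(l)
        def X(l,q): t=np.linalg.solve(np.array([[l[0],-q[0]],[l[1],-q[1]]]),q[2:]-l[2:]);return l[2:]+t[0]*l[:2]
        r=np.array([X(L[i-1],L[i]) for i in range(4)])
    return r,P
g=[.645,-.11,.083]; V=[]
import sys
for f in sys.argv[1:]:
    r,P=corners(f+'.png',np.load(f+'.npy'),g); print(f,r.round(1).tolist()); V.append((r,P))
def pose(p):
    yaw,th,rl=p[3:6]; z=np.array([-np.cos(yaw)*np.sin(th),-np.sin(yaw)*np.sin(th),np.cos(th)])
    y=np.array([-np.sin(yaw),np.cos(yaw),0]); y=np.cos(rl)*y+np.sin(rl)*z; z=z-(z@y)*y;z/=np.linalg.norm(z);return np.cross(y,z),y,z
def C(p):
    x,y,z=pose(p); return [p[:3]+a*x*p[6]/2+b*y*p[7]/2 for a,b in ((1,1),(1,-1),(-1,-1),(-1,1))]
def res(p):
    o=[]
    for r,P in V:
        q=np.array([proj('wrist',P,X) for X in C(p)])
        D=np.linalg.norm(r[:,None]-q[None],axis=2); o.append(r[D.argmin(0)]-q)
    return np.concatenate([np.ravel(o),[(p[6]-.046)*2000,(p[7]-.064)*2000,p[5]*20]])
s=least_squares(res,[*g,.05,.47,0,.046,.064])
print(s.x.round(4),'deg',np.degrees(s.x[3:6]).round(2),'res',s.fun.round(2))
J=np.linalg.inv(s.jac.T@s.jac);print('sd',np.sqrt(np.diag(J)).round(4))
np.save('label.npy',s.x)
E
python3 - <<'E'
from h import *
im,P=snap('wrist','w5.png'); np.save('w5.npy',P['camera_from_world']);print(get_obs()['time'],get_obs()['eef_pos'])
E
python3 fit.py w3 w4 w5; python3 fit.py w3; python3 fit.py w4;python3 fit.py w5
```

```text
time: 9.12
eef_pos: [0.7601, -0.0348, 0.2511]
tcp_rot: [-0.002, -0.005, 1.0, 0.001]
contact_force: [-0.5, -0.6, -2.7]
opening: 0.0415
time: 9.83
eef_pos: [0.7205, -0.21, 0.2539]
tcp_rot: [0.0, 0.0, 1.0, -0.0]
contact_force: [-0.2, 1.1, -2.4]
opening: 0.0415
9.8833 [ 0.72121036 -0.20736658  0.25364138]
w3 [[292.5, 130.10000610351562], [348.5, 124.5999984741211], [354.1000061035156, 163.60000610351562], [295.79998779296875, 169.89999389648438]]
w4 [[205.5, 60.099998474121094], [266.3999938964844, 49.70000076293945], [268.3999938964844, 88.5], [202.5, 99.0999984741211]]
w5 [[370.5, 94.0], [429.6000061035156, 91.4000015258789], [439.8999938964844, 132.8000030517578], [378.3999938964844, 136.6999969482422]]
[ 0.6444 -0.1103  0.0831  0.1076  0.3654  0.0032  0.0465  0.065 ] deg [ 6.17 20.94  0.18] res [ 0.86  0.29 -1.11  0.78 -0.82 -0.75  0.37 -0.74  1.34 -0.24 -1.1   0.23
  0.69 -0.25  1.33 -0.04  0.92  0.58 -0.71  0.48 -1.43 -0.13 -0.51 -0.22
  1.01  2.05  0.06]
sd [0.0003 0.0003 0.0012 0.0106 0.0341 0.0262 0.0005 0.0004]
w3 [[292.5, 130.10000610351562], [348.5, 124.5999984741211], [354.1
[... 310 characters left out ...]
, 60.099998474121094], [266.3999938964844, 49.70000076293945], [268.3999938964844, 88.5], [202.5, 99.0999984741211]]
[ 0.6463 -0.1066  0.096   0.1032  0.4221  0.0064  0.046   0.064 ] deg [ 5.91 24.19  0.37] res [ 0.18 -0.09 -0.27  0.24  0.41 -0.2  -0.31  0.04  0.08 -0.06  0.13]
sd [0.0009 0.0013 0.0051 0.0189 0.0444 0.0342 0.0005 0.0005]
w5 [[370.5, 94.0], [429.6000061035156, 91.4000015258789], [439.8999938964844, 132.8000030517578], [378.3999938964844, 136.6999969482422]]
[ 0.6449 -0.1148  0.0961  0.1121  0.4104 -0.0089  0.046   0.064 ] deg [ 6.42 23.52 -0.51] res [ 0.1   0.2   0.05 -0.07  0.05 -0.03 -0.22 -0.1   0.08 -0.05 -0.18]
sd [0.0005 0.0017 0.0053 0.0175 0.0559 0.0381 0.0005 0.0005]
```

```bash
sed -i 's/)\*2000/)*200/g' fit.py; python3 fit.py w3 w4 w5 | tail -5; python3 - <<'E'
from h import *
# nose / reader lean in hand as seen by the side and scene cameras
o=get_obs();t=o['eef_pos'];print(t)
n=t+[.044,0,-.076]
for c in ['scene','side']:
    im,P=snap(c,c+'1.png'); u,v=proj(c,P,n+[-.03,0,.06]).astype(int);print(c,u,v)
    a=cv2.resize(im[v-40:v+40,u-40:u+40,::-1],(400,400),interpolation=cv2.INTER_CUBIC); cv2.imwrite(f'pics/r_{c}.png',a)
cv2.imwrite('pics/r.png',np.hstack([cv2.imread('pics/r_scene.png'),cv2.imread('pics/r_side.png')]))
E
```

```text
w5 [[370.5, 94.0], [429.6000061035156, 91.4000015258789], [439.8999938964844, 132.8000030517578], [378.3999938964844, 136.6999969482422]]
[ 0.6442 -0.1102  0.0815  0.1069  0.4404  0.0014  0.0491  0.0669] deg [ 6.13 25.23  0.08] res [-0.07 -0.   -0.35  0.38 -0.2  -0.1  -0.03 -0.06  0.37 -0.4  -0.11 -0.14
  0.39 -0.33 -0.09 -0.09 -0.14  0.26 -0.02  0.11  0.11  0.26 -0.03  0.15
  0.62  0.58  0.03]
sd [0.0003 0.0003 0.0013 0.011  0.0438 0.0247 0.0012 0.0007]
[ 0.72121036 -0.20736658  0.25364138]
scene 211 184
side 253 92
```

View pics/r.png

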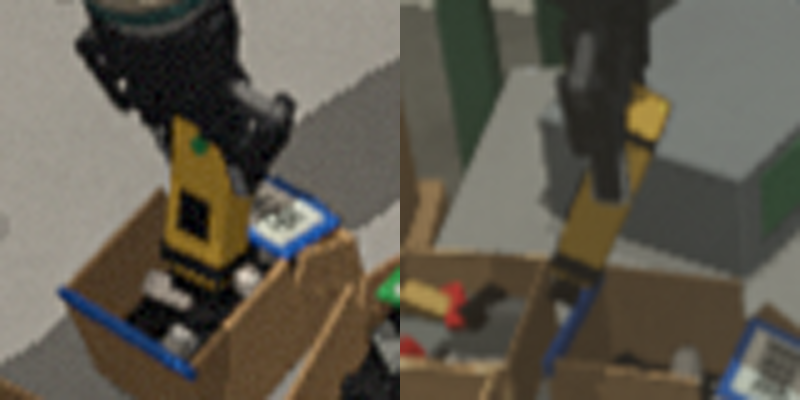

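Label lean fits at 25.2° and yaw at 6.1°. The reader hangs at the trough's 25°, so it will sit flat. Next is the pre-contact pose, 30 mm off the label.

```bash
python3 -m pendant '{"fingers":[30,30,30,30,30,30,30,30,30,30,30,30,30,30],"offset":[[0.4,0.28,0],[0.6,0.4,0],[0.6,0.4,0],[0.6,0.4,0],[0.6,0.4,0],[0.53,0.4,0],[0,0,0],[0,0,0.3],[0,0,0.4],[0,0,0.4],[0,0,0.4],[0,0,0.21],[0,0,0],[0,0,0]],"roll":[0,0,0,0,0,-0.5,-0.52,0,0,0,0,0,0,0]}'
python3 - <<'E'
from h import *
o=get_obs();print(o['time'],np.round(o['eef_pos'],4),o['tcp_rot'].round(4),o['contact_force'].round(2))
M=rot(o['tcp_rot']); n=o['eef_pos']+M@[-.044,0,.0764]; x=np.load('label.npy'); print('nose',n,'label-nose in tool',(M.T@(x[:3]-n)).round(4), 'tool yaw',np.degrees(np.arctan2(-M[1,0],-M[0,0])))
cr=[]
for c in ['scene','side']:
    im,P=snap(c); u,v=proj(c,P,x[:3]+[0,0,.02]).astype(int)
    cr.append(cv2.resize(im[v-40:v+40,u-40:u+40,::-1],(400,400),interpolation=cv2.INTER_CUBIC))
cv2.imwrite('pics/p.png',np.hstack(cr))
E
```

```text
time: 11.15
eef_pos: [0.5882, -0.116, 0.1847]
tcp_rot: [0.0, -0.056, 0.998, 0.0]
contact_force: [0.3, -0.7, -2.8]
opening: 0.0416
11.15 [ 0.5882 -0.116   0.1847] [ 0.000e+00 -5.580e-02  9.984e-01  1.000e-04] [ 0.34 -0.74 -2.79]
nose [ 0.63189368 -0.11108604  0.10828505] label-nose in tool [-0.0124 -0.0006  0.0268] tool yaw 6.399981522927082
```

View pics/p.png

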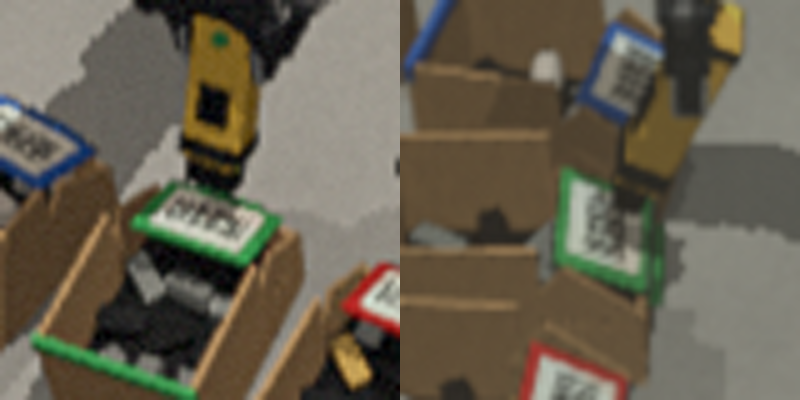

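```bash
cat > f.py <<'E'
from h import *
o=get_obs();M=rot(o['tcp_rot']);a=M@[.4226,0,-.9063];f=o['contact_force']
print('t',round(o['time'],2),o['eef_pos'].round(4),'f',f.round(2),'along a',round(float((f-np.array([.2,-.3,-2.6]))@a),2),'tq',o['wrist_torque'].round(2))
E
python3 -m pendant '{"fingers":[30,30,30,30,30,30,30],"offset":[[-0.05,0,0.11],[-0.1,0,0.21],[-0.07,0,0.15],[-0.034,0,0.074],[0,0,0],[0,0,0],[0,0,0]],"roll":[0,0,0,0,0,0,0]}'; python3 f.py
python3 -m pendant '{"fingers":[30,30,30,30],"offset":[[-0.021,0,0.045],[0,0,0],[0,0,0],[0,0,0]],"roll":[0,0,0,0]}'; python3 f.py
```

```text
time: 11.83
eef_pos: [0.598, -0.1159, 0.1627]
tcp_rot: [-0.0, -0.055, 0.998, -0.0]
contact_force: [-0.9, 0.7, -1.7]
opening: 0.0416
t 11.83 [ 0.598  -0.1159  0.1627] f [-0.9   0.74 -1.71] along a 1.22 tq [ 0.01  0.04 -0.  ]
time: 12.17
eef_pos: [0.5988, -0.1157, 0.161]
tcp_rot: [0.0, -0.055, 0.998, -0.0]
contact_force: [0.2, 0.2, -2.0]
opening: 0.0415
t 12.17 [ 0.5988 -0.1157  0.161 ] f [ 0.19  0.18 -1.97] along a 0.56 tq [ 0.03  0.05 -0.02]
```

```bash
for i in 1; do python3 -m pendant '{"fingers":[30,30,30],"offset":[[-0.011,0,0.023],[0,0,0],[0,0,0]],"roll":[0,0,0]}' >/dev/null; python3 f.py; done
python3 -m pendant '{"fingers":[30,30,30],"offset":[[-0.011,0,0.023],[0,0,0],[0,0,0]],"roll":[0,0,0]}' >/dev/null; python3 f.py
python3 -m pendant '{"fingers":[30,30,30],"offset":[[-0.011,0,0.023],[0,0,0],[0,0,0]],"roll":[0,0,0]}' >/dev/null; python3 f.py
```

```text
t 12.42 [ 0.5992 -0.1156  0.16  ] f [ 0.64  0.45 -2.04] along a 0.29 tq [-0.03  0.   -0.01]
t 12.67 [ 0.5996 -0.1156  0.159 ] f [-0.58 -0.56 -2.3 ] along a 0.61 tq [ 0.02  0.03 -0.05]
t 12.92 [ 0.6001 -0.1155  0.1581] f [-0.63 -0.33 -2.23] along a 0.68 tq [-0.01  0.01 -0.01]
```

```bash
python3 -m pendant '{"fingers":[30,30,30],"offset":[[-0.011,0,0.023],[0,0,0],[0,0,0]],"roll":[0,0,0]}' >/dev/null; python3 f.py
python3 -m pendant '{"fingers":[30,30,30],"offset":[[-0.011,0,0.023],[0,0,0],[0,0,0]],"roll":[0,0,0]}' >/dev/null; python3 f.py
```

```text
t 13.17 [ 0.6006 -0.1155  0.1573] f [-0.28 -0.26 -2.01] along a 0.73 tq [-0.01  0.06 -0.01]
t 13.42 [ 0.6009 -0.1155  0.1566] f [-1.89  0.01  1.53] along a 4.61 tq [0.06 0.32 0.  ]
```

```bash
python3 -m pendant '{"fingers":[30,30,30,30],"offset":[[-0.013,0,0.028],[0,0,0],[0,0,0],[0,0,0]],"roll":[0,0,0,0]}' >/dev/null; python3 f.py;python3 -m pendant '{"fingers":[30,30,30,30],"offset":[[-0.005,0,0.011],[0,0,0],[0,0,0],[0,0,0]],"roll":[0,0,0,0]}' >/dev/null; python3 f.py
```

```text
t 13.75 [ 0.6015 -0.1155  0.1554] f [-2.42 -0.56  3.92] along a 7.03 tq [0.07 0.45 0.03]
t 14.08 [ 0.6017 -0.1154  0.1548] f [-1.67 -0.62  3.07] along a 5.94 tq [0.02 0.46 0.03]
```

```bash
python3 -m pendant '{"fingers":[30,30,30,30,30,30,30,30,30,30],"offset":[[0,0,0],[0,0,0],[0,0,0],[0,0,0],[0,0,0],[0,0,0],[0,0,0],[0,0,0],[0,0,0],[0,0,0]],"roll":[0,0,0,0,0,0,0,0,0,0]}' >/dev/null; python3 f.py
python3 - <<'E'
from h import *
x=np.load('label.npy');cr=[]
for c in ['scene','side']:
    im,P=snap(c); u,v=proj(c,P,x[:3]+[0,0,.02]).astype(int)
    cr.append(cv2.resize(im[v-40:v+40,u-40:u+40,::-1],(400,400),interpolation=cv2.INTER_CUBIC))
cv2.imwrite('pics/press.png',np.hstack(cr))
E
python3 -m pendant '{"fingers":[30,30,30,30,30,30,30,30,30,30,30,30],"offset":[[0,0,0],[0,0,0],[0,0,0],[0,0,0],[0,0,0],[0,0,0],[0,0,0],[0,0,0],[0,0,0],[0,0,0],[0,0,0],[0,0,0]],"roll":[0,0,0,0,0,0,0,0,0,0,0,0]}' >/dev/null; python3 f.py
```

```text
t 14.92 [ 0.6017 -0.1154  0.1547] f [-3.22 -0.24  3.7 ] along a 7.14 tq [-0.16  0.52  0.01]
t 16.02 [ 0.6017 -0.1154  0.1548] f [-1.84 -1.57  3.61] along a 6.55 tq [-0.23  0.45  0.03]
```

View pics/press.png

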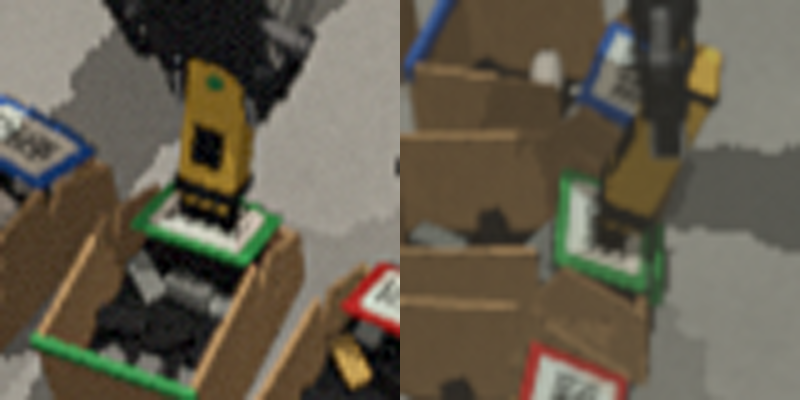

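```bash
python3 - <<'E'
from h import *
x=np.load('label.npy');cr=[];rs=[]
o=get_obs();M=rot(o['tcp_rot']); n=o['eef_pos']+M@[-.044,0,.0764]
yaw,th=x[3],x[4]; ex=np.array([np.cos(yaw)*np.cos(th),np.sin(yaw)*np.cos(th),np.sin(th)]);ey=np.array([-np.sin(yaw),np.cos(yaw),0])
for c in ['scene','side']:
    im,P=snap(c); d=pinpoint(c,'reader_tip')[:2]; print(c,d,proj(c,P,x[:3]).round(1),'nose pred',proj(c,P,n).round(1))
    print([proj(c,P,x[:3]+a*ex+b*ey).round(1).tolist() for a,b in ((.009,.018),(.009,-.018),(-.009,.018))])
    u,v=proj(c,P,x[:3]).astype(int)
    I=cv2.resize(im[v-20:v+20,u-20:u+20,::-1],(400,400),interpolation=cv2.INTER_CUBIC)
    f=lambda a,b:tuple(int(k) for k in (proj(c,P,x[:3]+a*ex+b*ey)-[u-20,v-20]+.5)*10)
    for X,Y in ((.03,.042),(.009,.018)): 
        pts=np.array([f(X,Y),f(X,-Y),f(-X,-Y),f(-X,Y)]); cv2.polylines(I,[pts],True,(255,0,255),1)
    cr.append(I)
cv2.imwrite('pics/press2.png',np.hstack(cr))
E
```

```text
scene [{'at': [263.2, 200.4], 'p': 0.4}] [260.9 201.5] nose pred [260.7 202.3]
[[264.7, 204.6], [254.8, 201.2], [267.0, 201.9]]
side [{'at': [282.3, 155.4], 'p': 0.51}] [282.1 156.1] nose pred [281.7 156.8]
[[278.9, 159.2], [279.6, 151.3], [284.5, 161.1]]
```

View pics/press2.png

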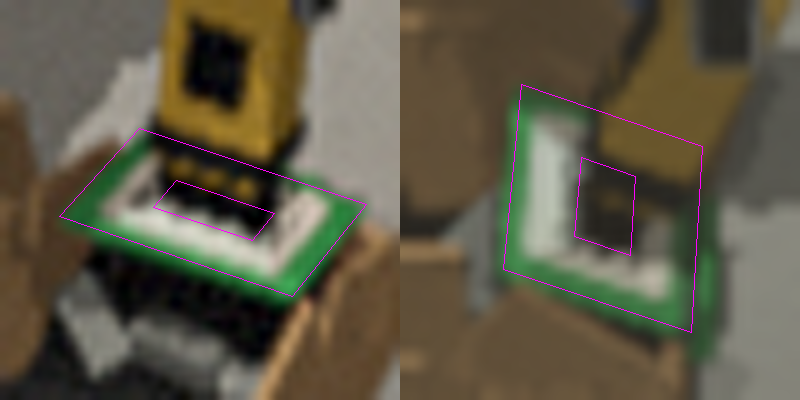

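The nose sits inside the projected footprint (36 x 18 mm) at the label's centre in both views. It stayed steady for over 1.9 s at about 6 N, and the holder and bin haven't shifted. Now I'll retract and return.

```bash
python3 -m pendant '{"fingers":[30,30,30,30,30,30,30,30,30,30],"offset":[[0.05,0,-0.11],[0.16,0,-0.34],[0.21,0,-0.45],[0.21,0,-0.46],[0,0,-0.5],[0,0,-0.6],[0,0,-0.6],[0,0,-0.5],[0,0,-0.07],[0,0,0]],"roll":[0,0,0,0,0,0,0,0.5,0.56,0]}'
python3 -m pendant '{"fingers":[30,30,30,30,30,30,30,30,30,30,30,30,30,30,30,30,30,30,30],"offset":[[0.09,0.33,0],[0.17,0.63,0],[0.17,0.63,0],[0.17,0.63,0],[0.17,0.63,0],[0.17,0.63,0],[0.17,0.63,0],[0.17,0.63,0],[0.17,0.63,0],[0.17,0.63,0],[0.17,0.63,0],[0.17,0.63,0],[0.17,0.63,0],[0.17,0.63,0],[0.17,0.63,0],[0.17,0.63,0],[0.09,0.33,0],[0,0,0],[0,0,0]],"roll":[0,0,0,0,0,0,0,0,0,0,0,0,0,0,0,0,0,0,0]}'
python3 f.py; python3 -c "
from h import *
o=get_obs();M=rot(o['tcp_rot']);print((M.T@(np.array([.5102-.04226,.2858,.1084+.09063])-o['eef_pos'])/.04).round(3),np.degrees(np.arctan2(-M[1,0],-M[0,0])))
snap('wrist','w6.png')
a=cv2.cvtColor(cv2.imread('pics/w2.png'),7)
def tail(f):
    h=cv2.cvtColor(cv2.imread('pics/'+f),cv2.COLOR_BGR2HSV);m=cv2.inRange(h,(15,110,60),(35,255,255));m[:, :235]=0;m[:,380:]=0;m[:222]=0;m[330:]=0
    c=max(cv2.findContours(m,0,2)[0],key=cv2.contourArea);return cv2.boundingRect(c)
for f in ['w2.png','w3.png','w5.png','w6.png']:print(f,tail(f))
"
```

```text
time: 17.05
eef_pos: [0.5776, -0.1176, 0.3013]
tcp_rot: [0.002, 0.001, 1.0, 0.0]
contact_force: [0.4, 0.2, -1.8]
opening: 0.0415
time: 18.63
eef_pos: [0.4657, 0.2874, 0.2986]
tcp_rot: [-0.001, -0.002, 1.0, -0.001]
contact_force: [-0.3, -1.9, -2.9]
opening: 0.0413
t 18.63 [0.4657 0.2874 0.2986] f [-0.28 -1.92 -2.9 ] along a -0.07 tq [-0.05 -0.01 -0.04]
[-0.062 -0.038  2.49 ] 0.2164168912131275
w2.png (244, 235, 121, 87)
w3.png (250, 222, 130, 108)
w5.png (252, 231, 128, 99)
w6.png (252, 231, 119, 99)
```

```bash
python3 -m pendant '{"fingers":[30,30,30,30,30,30,30,30],"offset":[[-0.08,-0.04,0.4],[0,0,0.6],[0,0,0.6],[0,0,0.5],[0,0,0.28],[0,0,0.1],[0,0,0],[0,0,0]],"roll":[0,0,0,0,0,0,0,0]}'
python3 -c "
from h import *
o=get_obs();M=rot(o['tcp_rot']);print(o['eef_pos'],(M.T@(np.array([.5102-.04226,.2858,.1084+.09063])-o['eef_pos'])/.04).round(3),np.degrees(np.arctan2(-M[1,0],-M[0,0])))
cr=[]
for c in ['scene','side']:
    im,P=snap(c); u,v=proj(c,P,[.52,.286,.1]).astype(int)
    cr.append(cv2.resize(im[v-30:v+30,u-30:u+30,::-1],(400,400),interpolation=cv2.INTER_CUBIC))
cv2.imwrite('pics/pre.png',np.hstack(cr))"
```

```text
time: 19.35
eef_pos: [0.4714, 0.2842, 0.2012]
tcp_rot: [0.0, 0.001, 1.0, 0.0]
contact_force: [0.7, 0.0, -3.1]
opening: 0.0417
[0.47143588 0.28422684 0.20116287] [0.087 0.039 0.053] -0.08747147334471912
```

```bash
python3 -m pendant '{"fingers":[30,30,30],"offset":[[0,0,0],[0,0,0],[0,0,0]],"roll":[0,0,0]}' >/dev/null
python3 -c "
from h import *
for k in range(3):
  o=get_obs();M=rot(o['tcp_rot']);print(o['time'],o['eef_pos'],(M.T@(np.array([.5102-.04226,.2858,.1084+.09063])-o['eef_pos'])/.04).round(3),np.degrees(np.arctan2(-M[1,0],-M[0,0]))); read_camera('side')
"
```

```text
19.7 [0.47112714 0.28490726 0.20132739] [0.08  0.022 0.057] -0.03317586408628279
19.75 [0.47104868 0.28488414 0.2011641 ] [0.078 0.023 0.053] -0.02854651759206044
19.8 [0.47102407 0.28482811 0.20108503] [0.077 0.024 0.051] -0.03139563534694991
```

```bash
python3 -m pendant '{"fingers":[30,30,30,30,30,30,30,30,30,30,30],"offset":[[0.054,0.024,0.04],[-0.1,0,0.22],[-0.15,0,0.32],[-0.15,0,0.32],[-0.15,0,0.32],[-0.15,0,0.32],[-0.1,0,0.21],[-0.05,0,0.1],[0,0,0],[0,0,0],[0,0,0]],"roll":[0,0,0,0,0,0,0,0,0,0,0]}'; python3 f.py
python3 -m pendant '{"fingers":[30,30,30,30,30],"offset":[[-0.03,0,0.06],[-0.03,0,0.06],[0,0,0],[0,0,0],[0,0,0]],"roll":[0,0,0,0,0]}'; python3 f.py
```

```text
time: 20.77
eef_pos: [0.5027, 0.2859, 0.1272]
tcp_rot: [0.0, 0.0, 1.0, 0.0]
contact_force: [-0.4, -0.2, -2.1]
opening: 0.0418
t 20.77 [0.5027 0.2859 0.1272] f [-0.36 -0.22 -2.06] along a 0.73 tq [-0.    0.03  0.01]
time: 21.18
eef_pos: [0.5052, 0.2857, 0.1221]
tcp_rot: [0.0, 0.0, 1.0, 0.0]
contact_force: [0.1, -0.8, -2.9]
opening: 0.0416
t 21.18 [0.5052 0.2857 0.1221] f [ 0.14 -0.84 -2.93] along a -0.27 tq [ 0.05 -0.03  0.  ]
```

```bash
python3 -m pendant '{"fingers":[30,30,30,30,30,30],"offset":[[-0.042,0,0.09],[-0.042,0,0.09],[-0.042,0,0.09],[0,0,0],[0,0,0],[0,0,0]],"roll":[0,0,0,0,0,0]}' >/dev/null; python3 f.py
python3 -m pendant '{"fingers":[30,30,30,30],"offset":[[-0.011,0,0.023],[-0.011,0,0.023],[0,0,0],[0,0,0]],"roll":[0,0,0,0]}'>/dev/null; python3 f.py
python3 -m pendant '{"fingers":[30,30,30],"offset":[[-0.011,0,0.023],[0,0,0],[0,0,0]],"roll":[0,0,0]}'>/dev/null; python3 f.py
```

```text
t 21.68 [0.5101 0.2856 0.111 ] f [ 0.18 -0.21 -2.8 ] along a -0.18 tq [-0.02 -0.   -0.02]
t 22.02 [0.5111 0.2858 0.1096] f [-1.47 -0.17 -0.45] along a 2.65 tq [-0.02  0.15 -0.02]
t 22.27 [0.5115 0.2858 0.1087] f [-1.   -0.67  2.09] along a 4.75 tq [-0.02  0.27  0.07]
```

```bash
python3 -m pendant '{"fingers":[46,50,55,60,70,85,85,85,85,85,85,85],"offset":[[0,0,0],[0,0,0],[0,0,0],[0,0,0],[0,0,0],[0,0,0],[0,0,0],[0,0,0],[0,0,0],[0,0,0],[0,0,0],[0,0,0]],"roll":[0,0,0,0,0,0,0,0,0,0,0,0]}'
python3 -m pendant '{"fingers":[85,85,85,85,85,85,85,85,85,85,85,85,85],"offset":[[0,0,-0.2],[0,0,-0.5],[0,0,-0.7],[0,0,-0.7],[0,0,-0.7],[0,0,-0.7],[0,0,-0.7],[0,0,-0.65],[0.5,0.06,0],[0.52,0.06,0],[0.5,0.06,0],[0,0,0],[0,0,0]],"roll":[0,0,0,0,0,0,0,0,0,0,0,0,0]}'
python3 - <<'E'
from h import *
o=get_obs();print(o['eef_pos'])
im,P=snap('wrist','w7.png'); P1=dict(P,camera_from_world=np.load('w1.npy'))
for f,Q in (('w1.png',P1),('w7.png',P)):
    h=cv2.cvtColor(cv2.imread('pics/'+f),cv2.COLOR_BGR2HSV);m=cv2.inRange(h,(15,110,80),(35,255,255));m[:, :250]=0;m[:,350:]=0;m[:200]=0;m[270:]=0
    c=max(cv2.findContours(m,0,2)[0],key=cv2.contourArea);x,y,w,hh=cv2.boundingRect(c);print(f,x,y,w,hh,onz(ray('wrist',Q,(x+w/2-.5,y+hh/2-.5)),.159).round(4))
cr=[cv2.resize(cv2.imread('pics/w7.png')[180:280,250:350],(260,400))]
for c in ['scene','side']:
    im,P=snap(c,c+'9.png'); u,v=proj(c,P,[.52,.286,.09]).astype(int)
    for k in '09': 
        cr.append(cv2.resize(cv2.imread(f'pics/{c}{k}.png')[v-30:v+30,u-20:u+20],(260,400),interpolation=cv2.INTER_CUBIC))
    cv2.imwrite
H=[np.hstack([cr[1],cr[2],cr[0]]),]
G=np.hstack([cr[3],cr[4],cv2.resize(cv2.imread('pics/side9.png')[80:240,190:330],(260,400))])
cv2.imwrite('pics/final.png',cv2.resize(np.vstack([H[0],G]),(780,600)))
# whole-scene change check
for c in ['scene','side']:
    d=cv2.absdiff(cv2.imread(f'pics/{c}0.png'),cv2.imread(f'pics/{c}9.png')).max(2)
    if c=='scene': print('bins diff',[(d[y:y+70,x:x+60]>50).sum() for x,y in ((185,170),(230,185),(270,200))])
E
```

```text
time: 23.27
eef_pos: [0.5115, 0.2857, 0.1084]
tcp_rot: [-0.0, 0.0, 1.0, 0.0]
contact_force: [-0.2, -0.6, -0.2]
opening: 0.0851
time: 24.35
eef_pos: [0.4501, 0.2933, 0.3033]
tcp_rot: [0.0, -0.001, 1.0, 0.0]
contact_force: [0.2, 0.1, 0.9]
opening: 0.0846
[0.45005572 0.29327841 0.30334497]
w1.png 280 219 42 31 [0.4931 0.2858 0.159 ]
w7.png 282 218 42 30 [0.4933 0.2869 0.159 ]
bins diff [np.int64(0), np.int64(0), np.int64(573)]
```

View pics/final.png

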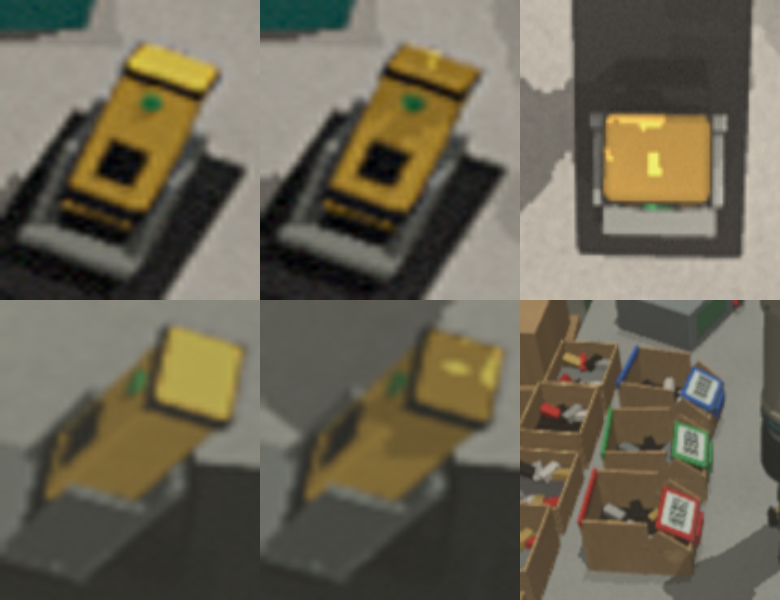

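The reader stands just as it did at the start in both views (its tail is within about 1 mm), and the green and blue bins are unchanged. The difference in the red bin area looks like the arm's shadow. Handing in.

```bash
python3 -c "
from bench import *
print(job_done())"
```

```text
the job is handed in; nothing more can be done
None
```

I scanned the green-holder label with the reader, stood the reader back in its cradle, let go, and handed the job in at about 24.5 s of the 58 s allowed.

- **Press:** The nose was held on the middle of the label for over 1.9 s at about 6 N, which is roughly 2 to 3 mm of its 4 mm travel. The label measured 25.2° of lean, against the 25° at which the reader sat in the cradle and was gripped. Force readings scattered by about ±0.7 N, so the travel is an estimate. Contact came about 1.5 mm later than predicted.
- **Position on the label:** In both fixed cameras the nose lay on the projected footprint at the label's centre, within a few millimetres.
- **Return:** I pushed the reader in until it touched the cradle floor, then released it. Its tail is within about 1 mm of where it started, and it looks the same as before in both views.
- **Other things:** The blue and green bin areas show no change in the scene camera. The red bin area does differ there. It looks undisturbed in the side view, and I took the difference to be the arm's shadow. I did not separately check the heat sink, terminal strip, tape roll or jar. The gripper is open and clear of everything.

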